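# Set out a row of framed prints on a reading-room display stand

## Task

Get the display stand on the library desk ready: first, before taking any print out of the rack, clear every brass paperweight off the stand's ledge and stand it upright in the metal tray. Then take each framed print out of the grooved rack, set its lower edge on the ledge and lean it back flat against the sloping rest, picture outwards, so that they form one closed row without gaps: one butted against the raised cheek at the end of the ledge, each further one flush against its neighbour. Leave the ledger in the rack and the other things on the desk alone, and do not let a print topple.

Things in the scene. Friction and masses are not known exactly. Their poses are not given: they have to be found in the camera images.
- stand: Fixed wooden display stand. Origin: on the desk, mid-length; z up, y along its length, +x is the side the ledge looks to (away from the robot). Base board 115 (x, from -75 to +40) x 370 (y) x 12 mm; its top at z = 12 mm is the ledge. Behind the ledge a rest board slopes back; at the +y end is the cheek; the -y end is open.
- rest_top (a point): Middle of the top edge of the rest's front face (stand frame x -58, y 0, z 83 mm). The rest is 370 mm long, 12 mm thick and leans back 18 degrees from upright: its front face meets the ledge along x = -35 mm and rises towards -x for 75 mm along the slope. The stand reaches back to x = -75 mm. A print flat on the rest has its origin at x -28, z 14 mm.
- ledge_corner (a point): Point where ledge, rest and cheek meet (stand frame x -35, y 170, z 12 mm). The cheek is a wall 15 mm thick, 45 mm high above the ledge, from x = -43 to +32 mm; its inner face is at y = +170 mm.
- rack: Fixed light wood rack 310 (x) x 110 (y) x 45 mm with five grooves running along y, at x = -110, -55, 0, +55 and +110 mm. Grooves are 17 mm wide, 35 mm deep, floor at z = 10 mm, open at both ends. Origin: centre of its underside, z up. It stands on the left or right of the stand.
- tray: Fixed shallow dark metal tray 170 (x) x 150 (y) x 22 mm, walls and floor 5 to 6 mm thick. Origin: centre of its underside on the desk; z up. It stands on the other side of the stand than the rack.
- panel1: Framed print (three or four are present; None if absent): a rigid dark wooden slab 14 mm thick (x) x 82 mm wide (y) x 130 mm tall (z), about 0.28 kg. Origin: centre of its lower edge face; z up its height; +x is the normal of the picture side (light paper with a house on it). Starts upright in a rack groove, picture towards the rack's +x.
- panel2: Framed print (three or four are present; None if absent): a rigid dark wooden slab 14 mm thick (x) x 82 mm wide (y) x 130 mm tall (z), about 0.28 kg. Origin: centre of its lower edge face; z up its height; +x is the normal of the picture side (light paper with a house on it). Starts upright in a rack groove, picture towards the rack's +x.
- panel3: Framed print (three or four are present; None if absent): a rigid dark wooden slab 14 mm thick (x) x 82 mm wide (y) x 130 mm tall (z), about 0.28 kg. Origin: centre of its lower edge face; z up its height; +x is the normal of the picture side (light paper with a house on it). Starts upright in a rack groove, picture towards the rack's +x.
- panel4: Framed print (three or four are present; None if absent): a rigid dark wooden slab 14 mm thick (x) x 82 mm wide (y) x 130 mm tall (z), about 0.28 kg. Origin: centre of its lower edge face; z up its height; +x is the normal of the picture side (light paper with a house on it). Starts upright in a rack groove, picture towards the rack's +x.
- weight1: Brass paperweight (one or two are present; None if absent), about 0.3 kg: round foot 54 mm across and 18 mm high, neck 16 mm across, on top a cylindrical knob 26 mm across from 34 to 58 mm height. Origin: centre of its underside; z along its axis. Starts upright on the stand's ledge.
- weight2: Brass paperweight (one or two are present; None if absent), about 0.3 kg: round foot 54 mm across and 18 mm high, neck 16 mm across, on top a cylindrical knob 26 mm across from 34 to 58 mm height. Origin: centre of its underside; z along its axis. Starts upright on the stand's ledge.
- ledger: Thin green account book 13 x 85 x 105 mm, upright in one groove of the rack, lower than the prints and without a picture. To be left there. Origin: centre of its lower edge.
- inkjar: Amber glass ink jar with dark lid, 52 mm across, 62 mm high, to be left alone. Origin: centre of its underside.
- magnifier: Magnifying glass lying flat, brass ring 68 mm across, 9 mm high, handle 85 mm long to its -x. To be left alone. Origin: centre of the ring's underside.
- stamp: Upright hand stamp, 36 mm across, 64 mm high, wooden ball grip. To be left alone. Origin: centre of its underside.
- book1: Red book lying flat, 100 x 150 x 32 mm, to be left alone. Origin: centre of its underside.
- book2: Smaller brown book lying on the red one, 85 x 125 x 24 mm, to be left alone. Origin: centre of its underside.
- pencup: Blue ceramic cup, 72 mm across, 85 mm high, to be left alone. Origin: centre of its underside.
Mind the look-alikes: they are no part of the job. Leave any purple or turquoise look-alike of the weight2 alone.

How it is judged:
On the way:
1. all paperweights stand in the tray while every print is still in the rack (x of weight1 in the frame of tray between -0.06 and 0.06 m and y of weight1 in the frame of tray between -0.05 and 0.05 m and z of weight1 in the frame of tray between -0.003 and 0.015 m and angle between each of weight1, weight2's own z axis and vertical below 0.2 rad and linear speed of each of weight1, weight2 below 0.02 m/s and x of weight2 in the frame of tray between -0.06 and 0.06 m and y of weight2 in the frame of tray between -0.05 and 0.05 m and z of weight2 in the frame of tray between -0.003 and 0.015 m and z of each of panel1, panel2, panel3, panel4 in the frame of rack below 0.03 m and horizontal distance between each of panel1, panel2, panel3, panel4 and rack below 0.15 m), for 0.2 s.
At the end, for the whole second after the job is handed in: All paperweights upright on the tray floor. All prints on the ledge within 14 mm of the rest, picture out, leaning 18 +-6 deg, parallel to the rest within 5 deg, level within 4; one within 4 mm of the cheek, each other within 4 mm of a cheek-side neighbour, flush within 7 mm; at rest (x of weight1 in the frame of tray between -0.06 and 0.06 m and y of weight1 in the frame of tray between -0.05 and 0.05 m and z of weight1 in the frame of tray between -0.003 and 0.015 m and angle between each of weight1, weight2's own z axis and vertical below 0.2 rad and linear speed of each of weight1, weight2, panel1, panel2, panel3, panel4 below 0.02 m/s and x of weight2 in the frame of tray between -0.06 and 0.06 m and y of weight2 in the frame of tray between -0.05 and 0.05 m and z of weight2 in the frame of tray between -0.003 and 0.015 m and angle between panel1's own x axis and vertical between 1.157 and 1.357 rad and angle between panel1's own y axis and vertical between 1.501 and 1.641 rad and angle between the y axis of each of panel1, panel2, panel3, panel4 and the y axis of stand, either way round below 0.09 rad and angular speed of each of panel1, panel2, panel3, panel4 below 0.1 rad/s and x of panel1 in the frame of stand between -0.036 and -0.014 m and z of panel1 in the frame of stand between 0.008 and 0.02 m and (y of panel1 in the frame of stand above 0.125 m or (y of panel1 in the frame of panel2 between -0.086 and -0.076 m and x of panel1 in the frame of panel2 between -0.007 and 0.007 m and z of panel1 in the frame of panel2 between -0.007 and 0.007 m) or (y of panel1 in the frame of panel3 between -0.086 and -0.076 m and x of panel1 in the frame of panel3 between -0.007 and 0.007 m and z of panel1 in the frame of panel3 between -0.007 and 0.007 m) or (y of panel1 in the frame of panel4 between -0.086 and -0.076 m and x of panel1 in the frame of panel4 between -0.007 and 0.007 m and z of panel1 in the frame of panel4 between -0.007 and 0.007 m)) and angle between panel2's own x axis and vertical between 1.157 and 1.357 rad and angle between panel2's own y axis and vertical between 1.501 and 1.641 rad and x of panel2 in the frame of stand between -0.036 and -0.014 m and z of panel2 in the frame of stand between 0.008 and 0.02 m and (y of panel2 in the frame of stand above 0.125 m or (y of panel2 in the frame of panel1 between -0.086 and -0.076 m and x of panel2 in the frame of panel1 between -0.007 and 0.007 m and z of panel2 in the frame of panel1 between -0.007 and 0.007 m) or (y of panel2 in the frame of panel3 between -0.086 and -0.076 m and x of panel2 in the frame of panel3 between -0.007 and 0.007 m and z of panel2 in the frame of panel3 between -0.007 and 0.007 m) or (y of panel2 in the frame of panel4 between -0.086 and -0.076 m and x of panel2 in the frame of panel4 between -0.007 and 0.007 m and z of panel2 in the frame of panel4 between -0.007 and 0.007 m)) and angle between panel3's own x axis and vertical between 1.157 and 1.357 rad and angle between panel3's own y axis and vertical between 1.501 and 1.641 rad and x of panel3 in the frame of stand between -0.036 and -0.014 m and z of panel3 in the frame of stand between 0.008 and 0.02 m and (y of panel3 in the frame of stand above 0.125 m or (y of panel3 in the frame of panel1 between -0.086 and -0.076 m and x of panel3 in the frame of panel1 between -0.007 and 0.007 m and z of panel3 in the frame of panel1 between -0.007 and 0.007 m) or (y of panel3 in the frame of panel2 between -0.086 and -0.076 m and x of panel3 in the frame of panel2 between -0.007 and 0.007 m and z of panel3 in the frame of panel2 between -0.007 and 0.007 m) or (y of panel3 in the frame of panel4 between -0.086 and -0.076 m and x of panel3 in the frame of panel4 between -0.007 and 0.007 m and z of panel3 in the frame of panel4 between -0.007 and 0.007 m)) and angle between panel4's own x axis and vertical between 1.157 and 1.357 rad and angle between panel4's own y axis and vertical between 1.501 and 1.641 rad and x of panel4 in the frame of stand between -0.036 and -0.014 m and z of panel4 in the frame of stand between 0.008 and 0.02 m and (y of panel4 in the frame of stand above 0.125 m or (y of panel4 in the frame of panel1 between -0.086 and -0.076 m and x of panel4 in the frame of panel1 between -0.007 and 0.007 m and z of panel4 in the frame of panel1 between -0.007 and 0.007 m) or (y of panel4 in the frame of panel2 between -0.086 and -0.076 m and x of panel4 in the frame of panel2 between -0.007 and 0.007 m and z of panel4 in the frame of panel2 between -0.007 and 0.007 m) or (y of panel4 in the frame of panel3 between -0.086 and -0.076 m and x of panel4 in the frame of panel3 between -0.007 and 0.007 m and z of panel4 in the frame of panel3 between -0.007 and 0.007 m))); the robot touches nothing.
It fails at once if a print topples (more than 50 degrees from upright) (angle between any of panel1, panel2, panel3, panel4's own z axis and vertical above 0.87 rad).
It fails at once if a bystander is moved more than 30 mm (distance of any of ledger, inkjar, magnifier, stamp, book1, book2, pencup from where it was at the start of the episode above 0.03 m).
Of panel1, panel2, panel3, panel4 only 3 to 4 are there at a start; the rules pass over those that are not, and their reading is None.
Of weight1, weight2 only 1 to 2 are there at a start; the rules pass over those that are not, and their reading is None.
At some moment in a run one of weight1, weight2 may be knocked a few centimetres aside while the robot is not near it.
It also fails if it takes over 210 s, if anything falls off the work surface, if the arm or the gripper's body presses on something with over 40 N, if the wrist force passes 120 N, or if a joint passes its speed limit or range.

## Robot

A 7-joint arm with a two-finger parallel gripper is mounted at the origin on the work surface. World frame = base frame: x ahead of the robot, y to its left, z up, the work surface at z = 0. Lengths are in m, angles in rad, forces in N, time in s.
With the tool pointing down it reaches from about 0.4 to 0.875 m from the base axis. Payload 19.3 kg.
Tool frame: the origin (TCP) lies between the finger pads; the fingertips stand 17 mm ahead of it and the grasp point (between the pads) lies 2 mm behind it; z points along the fingers, y is the line along which they close (so a half turn about z gives the same grasp; the last joint's range is limited). The gripper opens to 85 mm and grips with 20 to 120 N. Pads are 22 mm wide; open, the fingers measure 114 mm over their backs; the gripper's body (76 mm by 85 mm) begins 54 mm behind the grasp point. The pads swing forward as they close: fully open they stand 13 mm farther back than shut.
Start: joints at [-1.325, 0.521, -0.036, 1.599, 0.021, 1.021, -0.113], TCP at [0.194, 0.594, 0.248] pointing down, gripper open.
Joint ranges: [-2.91, 2.91], [-0.3, 2.13], [-1.5, 1.42], [0.17, 2.43], [-1.26, 4.41], [0.16, 1.93], [-2.52, 2.52]. Speed limits (rad/s): [1.89, 1.89, 2.39, 2.39, 3.01, 3.01, 3.01].

## Interface

Orientations are given as [roll, pitch, yaw] about the fixed x, y, z axes, in that order (R = Rz(yaw) Ry(pitch) Rx(roll)).
In Python, from workcell import bot gives the robot as it stands.
- The arm moves only by the shell command python3 -m inch 'ROWS' [FORCE]. ROWS is JSON, a list of rows, each a list of 7 numbers: the shift along the tool's x, y, z in units of 200 mm (1.0 is 200 mm), then the turn, a rotation vector about the tool's x, y, z in units of 90 degrees (1.0 is 90 degrees), then the opening, from 0 (shut) to 1 (fully open). In form: [[x, y, z, rx, ry, rz, grip], ...]. A call has 1 to 20 rows; each row is the pose to reach, as a shift and turn from the pose commanded when the call began, along the tool's axes at that moment; what a row does not reach only later rows make up. A row lasts 1/8 s, in which the tool goes at most 62.5 mm and 10.7 degrees, less where a joint would pass 70% of its speed; a pose out of reach is approached as far as the arm can. A call with a number of a shift or a turn outside -1 to 1 is refused whole. A call with a gripper value outside its range is refused whole. The fingers move at their own pace and stop on an object; FORCE is the grip in N (left out, the last holds). Time passes only in rows, so rows that repeat a pose let the fingers close. It gives the time, the measured TCP pose, the force, the opening and the grip force at its end, in the units of the state.
- bot.observe(): the state, without advancing time (a new reading comes with each control period).
- bot.grab_frame(name): name is "scene" or "top" or "wrist"; returns a dict with "img" (384x512x3 uint8, red, green, blue), "z_map" (384x512 float32, m along the optical axis (not along the pixel's ray), 0 where there is no reading), "vfov" (degrees; the focal length in pixels is half the picture's height over the tangent of half this angle, whatever the lens; pixels are square), "cx", "cy" (the principal point, pixels), "rvec" (rotation vector, rad) and "tvec" (3), from world to camera coordinates, as OpenCV has them. Camera axes: x right, y down, z forward; pixel columns grow to the right and rows downward; lengths in m; the calibration is good to about 2 mm. A picture is of the moment at which its call begins.
- bot.job_done(): hands the job in; it is judged then, once.
The state is a dict: "clock": time; "qpos": joint angles; "qd": joint speeds; "joint_efforts": joint torques, N m; "position": TCP position; "tool_rot": TCP orientation; "force": force on the tool from outside, world axes, zero at the start; "moment": the same for the moment, N m; "grip_width": finger opening in m; "finger_force": force on a finger pad.
Only numpy, scipy, OpenCV 4.12 (cv2) and the standard library are available. Lean on these libraries where they do the work, as an engineer would, in place of code of your own. Each camera call takes 0.05 s, during which the arm holds its last target. There are 200 camera calls.

## Working session

There is one attempt and no reset: what is moved stays moved. The work goes in short steps, Python scripts to look and compute and a shell command to move; the robot and the scene stay as the last step left them, time stands still between calls to the robot, and variables do not carry over. Pictures are saved under pics/ and viewed, at most 14 in all, crops included, and the job is handed in when it is done.

```bash
ls; mkdir -p pics; cat > h.py <<'E'
import numpy as np, cv2, json
from workcell import bot
from scipy.spatial.transform import Rotation as R
def cam(n):
    f=bot.grab_frame(n); f['f']=f['img'].shape[0]/2/np.tan(np.radians(f['vfov'])/2)
    f['R']=R.from_rotvec(np.ravel(f['rvec'])).as_matrix(); f['t']=np.ravel(f['tvec']); return f
def pts(f):
    z=f['z_map']; v,u=np.mgrid[:z.shape[0],:z.shape[1]]
    c=np.stack([(u-f['cx'])/f['f']*z,(v-f['cy'])/f['f']*z,z],-1)
    p=(c-f['t'])@f['R']; p[z<=0]=np.nan; return p
def ray(f,u,v,h):
    d=f['R'].T@np.array([(u-f['cx'])/f['f'],(v-f['cy'])/f['f'],1]); o=-f['R'].T@f['t']
    return o+d*(h-o[2])/d[2]
def proj(f,p):
    c=f['R']@np.asarray(p)+f['t']; return c[:2]/c[2]*f['f']+[f['cx'],f['cy']]
def save(n,img): cv2.imwrite('pics/'+n,img[...,::-1])
E
python3 - <<'E'
from h import *
s=bot.observe(); print({k:np.round(v,3) for k,v in s.items()})
for n in('scene','top'):
    f=cam(n); save(n+'0.png',f['img']); np.savez(n+'0.npz',**f); print(n,f['vfov'],f['cx'],f['cy'],-f['R'].T@f['t'],np.isfinite(pts(f)).mean())
E
```

```text
pics
{'clock': np.float64(0.0), 'qpos': array([-1.325,  0.522, -0.036,  1.6  ,  0.021,  1.021, -0.113]), 'qd': array([-0.001, -0.001, -0.002,  0.002,  0.001,  0.   ,  0.   ]), 'joint_efforts': array([ 1.0000e-03, -9.2711e+01,  1.9800e+00, -3.6991e+01,  1.8000e-02,
        8.0000e-03,  0.0000e+00]), 'position': array([0.194, 0.594, 0.248]), 'tool_rot': array([-3.141,  0.   ,  2.826]), 'force': array([ 0.303, -0.278,  0.698]), 'moment': array([ 0.032, -0.007, -0.008]), 'finger_force': np.float64(0.0), 'grip_width': np.float64(0.085)}
scene 48.57398431362985 258.8634777870643 188.45704458226555 [ 1.2039332  -0.29943472  0.98821074] 0.9959665934244791
top 44.05954118682467 257.9475472385711 187.19196869030992 [ 0.41137555 -0.00877002  1.22307378] 0.995880126953125
```

View pics/scene0.png

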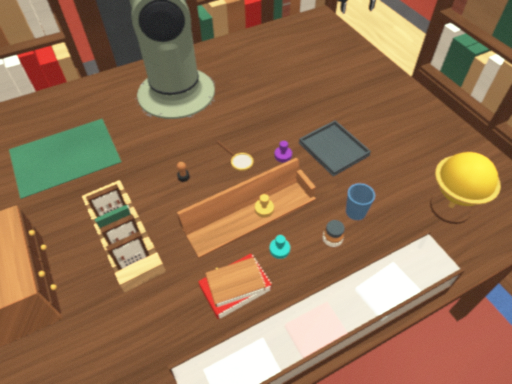

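View pics/top0.png

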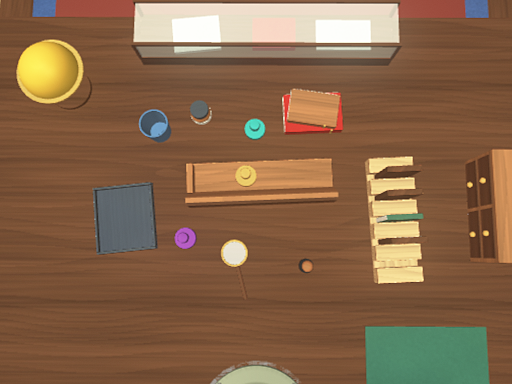

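The scene picture shows the stand with its ledge (247,215) and the cheek at its right end (305,180). One brass weight stands on it at (264,205). The tray is at (335,147). The rack at (122,232) holds three prints and the green ledger (114,214).

In the top picture, the brass weight is at (245,176), the tray at (126,218) and the rack at (395,220).

Things that could be taken for the weight, by top-view pixel:
- brass (245,176): on the ledge and brass-coloured, so this is the one I choose
- purple (185,238): leave alone
- turquoise (255,129): leave alone
- yellow globe (50,71): leave alone
- stamp (306,266): leave alone

```bash
python3 - <<'E'
from h import *
F={n:dict(np.load(n+'0.npz')) for n in('scene','top')}
P={n:pts(F[n]) for n in F}
def rect(p): 
    (c,s,a)=cv2.minAreaRect((p[:,:2]*1000).astype(np.float32)); return np.round(c,1),np.round(s,1),round(a,2)
box=lambda n,x0,y0,x1,y1:P[n][y0:y1,x0:x1].reshape(-1,3)
# fixtures, top view
p=box('top',180,150,345,210)
for lo,hi,l in((.008,.016,'ledge'),(.05,.064,'cheek'),(.078,.09,'resttop')):
    q=p[(p[:,2]>lo)&(p[:,2]<hi)]; print(l,len(q),np.median(q[:,2]),rect(q))
t=box('top',85,175,165,262); q=t[(t[:,2]>.017)&(t[:,2]<.027)];print('traywall',len(q),rect(q)); q=t[(t[:,2]>.003)&(t[:,2]<.01)];print('floor',len(q),np.median(q[:,2]),rect(q))
r=box('top',355,145,440,295); q=r[(r[:,2]>.04)&(r[:,2]<.05)];print('rack',len(q),np.median(q[:,2]),rect(q))
for n,b in (('top',(350,140,440,295)),('scene',(75,170,175,300))):
    r=box(n,*b); q=r[(r[:,2]>.10)&(r[:,2]<.16)]; print(n,'panels z',np.histogram(q[:,2],12))
    for k in np.arange(.2,.7,.01):
        w=q[(q[:,0]>=k)&(q[:,0]<k+.01)]
        if len(w)>5: print(round(k,2),len(w),w.min(0).round(3),w.max(0).round(3))
# weight
for n,b in (('top',(232,162,258,190)),('scene',(250,190,278,220))):
    f=F[n]; hsv=cv2.cvtColor(f['img'],cv2.COLOR_RGB2HSV); x0,y0,x1,y1=b
    m=np.zeros(hsv.shape[:2],bool); m[y0:y1,x0:x1]=True
    m&=(hsv[...,0]>20)&(hsv[...,0]<32)&(hsv[...,1]>120)
    w=P[n][m]; k=w[w[:,2]>.055]; print(n,'weight',len(w),w[:,2].min(),w[:,2].max(),'knob',len(k),k[:,:2].min(0),k[:,:2].max(0),k.mean(0))
    ft=w[w[:,2]<.035]; print(' foot',ft.min(0),ft.max(0))
import numpy as np
save('crop1.png',cv2.resize(np.hstack([F['top']['img'][140:300,340:450],F['top']['img'][140:300,200:310]]),None,fx=3.5,fy=3.5,interpolation=cv2.INTER_CUBIC))
E
```

```text
ledge 3248 0.012443218425306182 (array([592. , -17.8]), array([123.2, 364.5]), 2.98)
cheek 862 0.05893748140733121 (array([584.5,  -7. ]), array([107.4, 370.6]), 2.28)
resttop 783 0.08202120239898503 (array([544. ,  -9.2]), array([ 13.9, 369. ]), 2.43)
traywall 603 (array([496.5, 340.5]), array([170.5, 151.6]), 6.34)
floor 3245 0.00629573675890638 (array([498.1, 342.6]), array([226.7, 205.7]), 1.75)
rack 3662 0.04554441356737558 (array([ 495.4, -340.9]), array([310.7, 112.4]), 2.86)
top panels z (array([ 26,  39,  44, 117,  98,  24,  29,  18,  23, 146, 446,  75]), array([0.10055193, 0.10437263, 0.10819334, 0.11201405, 0.11583476,
       0.11965547, 0.12347618, 0.12729689, 0.1311176 , 0.13493831,
       0.13875902, 0.14257973, 0.14640044]))
0.43 125 [ 0.431 -0.386  0.101] [ 0.44  -0.303  0.145]
0.44 125 [ 0.44  -0.385  0.102] [ 0.447 -0.303  0.146]
0.48 37 [ 0.487 -0.36   0.102] [ 0.49  -0.3    0.119]
0.49 157 [ 0.49  -0.385  0.102] [ 0.499 -0.3    0.12 ]
0.5 27 [ 0.501 -0.386  0.109] [ 0.503 -0.331  0.119]
0.54 195 [ 0.541 -0.379  0.102] [ 0.55  -0.297  0.144]
0.55 101 [ 0.55  -0.379
[... 818 characters left out ...]
0.302  0.143]
0.55 420 [ 0.55  -0.384  0.1  ] [ 0.56  -0.302  0.145]
0.56 11 [ 0.56  -0.383  0.101] [ 0.561 -0.351  0.139]
0.59 18 [ 0.596 -0.363  0.136] [ 0.6   -0.305  0.141]
0.6 159 [ 0.6   -0.385  0.102] [ 0.61  -0.303  0.144]
0.61 347 [ 0.61  -0.384  0.1  ] [ 0.616 -0.304  0.144]
top weight 281 0.011962933362126936 0.07639873900603629 knob 73 [0.59369746 0.02035217] [0.61699537 0.04280992] [0.60536389 0.03149586 0.07013377]
 foot [0.57966098 0.00602773 0.01196293] [0.62940555 0.05459207 0.03497133]
scene weight 218 nan nan knob 50 [0.59493045 0.01465683] [0.61576542 0.03776419] [0.60542543 0.02692569 0.06914214]
 foot [0.5670825  0.00222267 0.01027051] [0.63118793 0.06020617 0.0343632 ]
```

View pics/crop1.png

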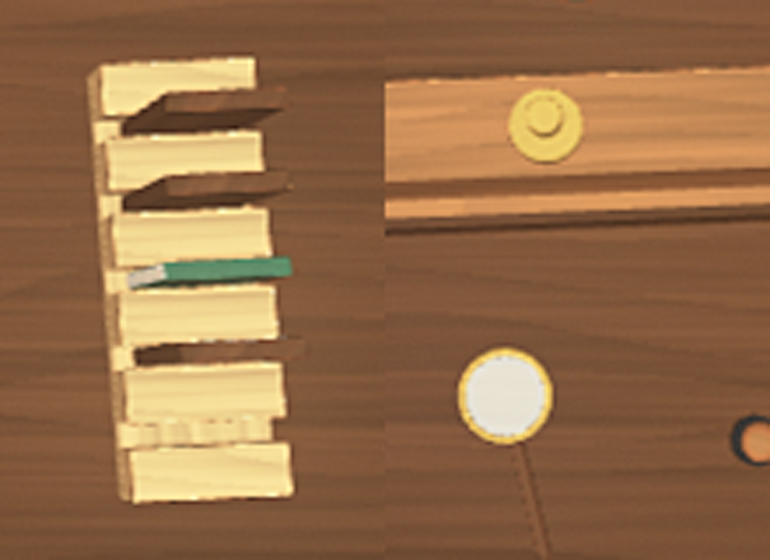

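The crop confirms it. The prints are in the grooves at rack x = +110, +55 and -55. The green ledger is in the middle groove and the groove nearest the robot is empty. The brass knob is at crop pixel (545,115) on the ledge. Next is a helper that computes the rows, then the first move.

```bash
cat >> h.py <<'E'
def Rt(psi,tilt=0,yaw=2.5):  # psi: tool yaw deg; tilt about stand y, deg
    a=R.from_euler('z',yaw,degrees=True)
    return a*R.from_euler('y',-tilt,degrees=True)*a.inv()*R.from_euler('z',psi,degrees=True)*R.from_euler('x',180,degrees=True)
def row(p,Rg):
    s=bot.observe(); R0=R.from_euler('xyz',s['tool_rot'])
    d=R0.inv().apply(np.array(p)-s['position'])/.2; w=(R0.inv()*Rg).as_rotvec()/(np.pi/2)
    print('row',np.round(np.r_[d,w],4).tolist(),'clock',round(float(s['clock']),2)); return d,w
E
python3 -c "
from h import *
row((.605,.03,.2),Rt(182.5))"
```

```text
row [-2.8286, -2.0413, 0.2412, -0.0006, -0.0001, -0.2288] clock 0.1
```

```bash
python3 -m inch '[[-0.94,-0.68,0,0,0,0,1],[-0.94,-0.68,0,0,0,0,1],[-0.94,-0.68,0,0,0,0,1],[-0.94,-0.68,0,0,0,0,1],[-0.94,-0.68,0,0,0,0,1],[-0.94,-0.68,0,0,0,0,1],[-0.94,-0.68,0,0,0,0,1],[-0.94,-0.68,0,0,0,0,1]]' 
python3 -m inch '[[-0.94,-0.68,0,0,0,0,1],[-0.94,-0.68,0,0,0,0,1],[-0.94,-0.68,0,0,0,0,1],[-0.94,-0.68,0,0,0,0,1],[-0.94,-0.68,0,0,0,0,1],[-0.94,-0.68,0,0,0,0,1],[-0.94,-0.68,0,0,0,0,1],[-0.94,-0.68,0,0,0,0,1]]' 
python3 -m inch '[[-0.94,-0.68,0.24,0,0,-0.229,1],[-0.94,-0.68,0.24,0,0,-0.229,1],[-0.94,-0.68,0.24,0,0,-0.229,1],[-0.94,-0.68,0.24,0,0,-0.229,1],[-0.94,-0.68,0.24,0,0,-0.229,1],[-0.94,-0.68,0.24,0,0,-0.229,1],[-0.94,-0.68,0.24,0,0,-0.229,1],[-0.94,-0.68,0.24,0,0,-0.229,1]]'
python3 - <<'E'
from h import *
f=cam('wrist'); np.savez('wr1.npz',**f); save('wr1.png',f['img']); print(-f['R'].T@f['t'],f['R'][2])
p=pts(f); hsv=cv2.cvtColor(f['img'],cv2.COLOR_RGB2HSV); m=(hsv[...,0]>20)&(hsv[...,0]<32)&(hsv[...,1]>120)
w=p[m]; k=w[(w[:,2]>.06)&(w[:,2]<.085)]; print(len(k),k.min(0),k.max(0),np.median(k[:,2]))
row((.605,.03,.2),Rt(182.5))
E
```

```text
clock: 1.1
position: [0.3299, 0.407, 0.2481]
tool_rot: [-3.141, -0.0, 2.827]
force: [-0.5, 0.9, -0.4]
grip_width: 0.0851
finger_force: 0.0
clock: 2.1
position: [0.4666, 0.2196, 0.2483]
tool_rot: [3.142, -0.0, 2.827]
force: [0.1, 0.5, 0.7]
grip_width: 0.0854
finger_force: 0.0
clock: 3.1
position: [0.6033, 0.0322, 0.2007]
tool_rot: [3.141, 0.0, -3.096]
force: [0.0, 0.5, 0.1]
grip_width: 0.0858
finger_force: 0.0
[0.53686893 0.02874082 0.32686305] [ 0.26040712  0.0129364  -0.96541223]
26 [0.59228606 0.01714713 0.06532212] [0.61164049 0.04143933 0.07066516] 0.06904896824890085
row [-0.0077, -0.0102, 0.0032, 0.0001, 0.0003, 0.001] clock 3.15
```

View pics/wr1.png

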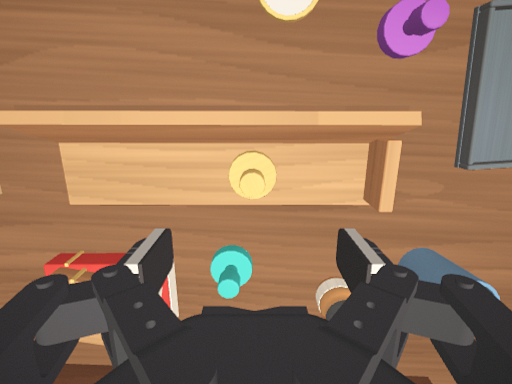

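The wrist picture shows the brass weight with its knob at (252,184) and foot at (252,175). The rest's top edge is near row 122, the cheek is at (385,175) and the purple look-alike at (405,30). Now I'll fix the weight's position and the stand's pose from this nearer view.

```bash
python3 - <<'E'
from h import *
f=dict(np.load('wr1.npz')); p=pts(f)
print('knob ray',ray(f,252,184,.07),'foot ray',ray(f,252,174.5,.03))
hsv=cv2.cvtColor(f['img'],cv2.COLOR_RGB2HSV); print(hsv[184,252],hsv[170,240],hsv[150,150])
m=np.zeros((384,512),bool); m[150:202,226:280]=True; m&=(hsv[...,0]>20)&(hsv[...,0]<34)
w=p[m&(p[...,2]>.018)]; k=w[(w[:,2]>.064)]; ft=w[w[:,2]<.034]; print('knob',len(k),k.min(0),k.max(0),'foot',len(ft),ft.min(0),ft.max(0))
def line(q,ax=1):
    b=np.polyfit(q[:,1],q[:,0],1); return b
# rest top strip: rows, edges per column
def edges(p,reg,zlo,zhi):
    q=p[reg]; q=q.reshape(-1,3); q=q[(q[:,2]>zlo)&(q[:,2]<zhi)]
    ys=np.arange(-.17,.15,.01); o=[]
    for y in ys:
        s=q[(q[:,1]>=y)&(q[:,1]<y+.01)]
        if len(s)>4: o.append((y+.005,s[:,0].min(),s[:,0].max()))
    return np.array(o),q
for n,ff,reg in (('wrist',f,np.s_[100:215,50:430]),('top',dict(np.load('top0.npz')),np.s_[150:210,180:345]),('scene',dict(np.load('scene0.npz')),np.s_[160:255,170:325])):
    P=pts(ff)
    e,q=edges(P,reg,.079,.088); print(n,'rest z',np.median(q[:,2]),'back/front fit',np.polyfit(e[:,0],e[:,1],1).round(4),np.polyfit(e[:,0],e[:,2],1).round(4),'y',q[:,1].min(),q[:,1].max())
    e,q=edges(P,reg,.009,.0155); print('  ledge z',np.median(q[:,2]),'front fit',np.polyfit(e[:,0],e[:,2],1).round(4),'y',np.percentile(q[:,1],[.5,99.5]))
    q=P[reg].reshape(-1,3); q=q[(q[:,2]>.053)&(q[:,2]<.063)&(q[:,1]>.14)&(q[:,0]>.56)]; print('  cheek top',len(q),q.min(0).round(4),q.max(0).round(4))
E
```

```text
knob ray [0.60313237 0.02981637 0.07      ] foot ray [0.60255059 0.02951463 0.03      ]
[ 24 108 255] [ 23 111 255] [ 16 113 238]
knob 501 [0.59184654 0.01714713 0.06532212] [0.61626499 0.04265592 0.07299245] foot 1137 [0.57746412 0.00378681 0.02372558] [0.63006145 0.05545375 0.03303517]
wrist rest z 0.08210647076243296 back/front fit [-0.0411  0.5364] [-0.045   0.5492] y -0.1493041129811037 0.17460897549864773
  ledge z 0.012688737673551791 front fit [-0.045   0.6448] y [-0.189956    0.16182621]
  cheek top 1092 [0.5602 0.16   0.0531] [0.6313 0.1778 0.0597]
top rest z 0.08227447151913246 back/front fit [-0.0425  0.5375] [-0.0436  0.5486] y -0.1935636874985802 0.17461957504621495
  ledge z 0.012448575126180892 front fit [-0.0429  0.6451] y [-0.18877829  0.16359597]
  cheek top 170 [0.5603 0.1614 0.053 ] [0.6312 0.1786 0.0625]
scene rest z 0.0812740430099595 back/front fit [-0.0434  0.5382] [-0.0441  0.5495] y -0.19764228001566359 0.16946169524809734
  ledge z 0.011560757121029934 front fit [0.1135 0.6776] y [-0.19541181  0.17257292]
  cheek top 105 [0.5602 0.157  0.0534] [0.6317 0.1735 0.0612]
```

```bash
python3 -c "
from h import *
row((.604,.0298,.056),Rt(182.5))
print(R.from_euler('xyz',bot.observe()['tool_rot']).as_matrix().round(2).tolist())"
```

```text
row [-0.0023, -0.0111, 0.7232, 0.0001, 0.0003, 0.001] clock 3.15
[[-1.0, -0.05, 0.0], [-0.05, 1.0, 0.0], [-0.0, 0.0, -1.0]]
```

```bash
python3 -m inch '[[-0.002,-0.011,0.25,0,0,0,1],[-0.002,-0.011,0.45,0,0,0,0.8],[-0.002,-0.011,0.6,0,0,0,0.8],[-0.002,-0.011,0.68,0,0,0,0.8],[-0.002,-0.011,0.72,0,0,0,0.8],[-0.002,-0.011,0.723,0,0,0,0.8],[-0.002,-0.011,0.723,0,0,0,0.5],[-0.002,-0.011,0.723,0,0,0,0.2],[-0.002,-0.011,0.723,0,0,0,0.1],[-0.002,-0.011,0.723,0,0,0,0.1],[-0.002,-0.011,0.723,0,0,0,0.1],[-0.002,-0.011,0.723,0,0,0,0.1]]' 40
```

```text
clock: 4.65
position: [0.6044, 0.029, 0.0563]
tool_rot: [3.141, 0.001, -3.098]
force: [-1.0, 0.6, 6.4]
grip_width: 0.0246
finger_force: 39.0
```

```bash
python3 -m inch '[[0,0,-0.1,0,0,0,0.1],[0,0,-0.3,0,0,0,0.1],[0,0,-0.55,0,0,0,0.1],[0,0.2,-0.55,0,0,0,0.1],[0.1,0.45,-0.55,0,0,0,0.1],[0.2,0.7,-0.55,0,0,0,0.1],[0.25,0.8,-0.55,0,0,0,0.1],[0.25,0.8,-0.55,0,0,0,0.1]]'
python3 - <<'E'
from h import *
row((.497,.340,.056),Rt(182.5))
E
```

```text
clock: 5.65
position: [0.5462, 0.1884, 0.1668]
tool_rot: [3.141, 0.0, -3.095]
force: [0.1, -0.6, -2.3]
grip_width: 0.0249
finger_force: 39.9
row [0.2103, 0.7682, 0.5545, 0.0005, 0.0002, 0.0021] clock 5.65
```

```bash
python3 -m inch '[[0.07,0.25,0,0,0,0,0.1],[0.14,0.5,0,0,0,0,0.1],[0.21,0.72,0,0,0,0,0.1],[0.21,0.767,0,0,0,0,0.1],[0.21,0.767,0.2,0,0,0,0.1],[0.21,0.767,0.4,0,0,0,0.1],[0.21,0.767,0.5,0,0,0,0.1],[0.21,0.767,0.55,0,0,0,0.1],[0.21,0.767,0.573,0,0,0,0.1],[0.21,0.767,0.58,0,0,0,0.1],[0.21,0.767,0.58,0,0,0,0.1],[0.21,0.767,0.58,0,0,0,0.4],[0.21,0.767,0.58,0,0,0,0.7],[0.21,0.767,0.58,0,0,0,0.7]]'
python3 -m inch '[[0,0,0,0,0,0,0.8],[0,0,-0.2,0,0,0,0.8],[0,0,-0.4,0,0,0,0.8],[0,0,-0.65,0,0,0,0.8],[0,-0.3,-0.8,0,0,0,0.8],[0,-0.6,-0.8,0,0,0,0.8],[0,-0.9,-0.8,0,0,0,0.8],[0,-0.9,-0.8,0,0,0,0.8]]'
python3 - <<'E'
from h import *
f=cam('top'); save('top1.png',f['img'][140:280,80:340])
p=pts(f); hsv=cv2.cvtColor(f['img'],cv2.COLOR_RGB2HSV); m=(hsv[...,0]>20)&(hsv[...,0]<32)&(hsv[...,1]>120); m[:,160:]=0; m[:180]=0
w=p[m]; print(len(w),w.min(0),w.max(0)); k=w[w[:,2]>.05]; print(k.mean(0))
row((.56,-.2,.2),Rt(92.5))
E
```

```text
clock: 7.4
position: [0.4984, 0.338, 0.0499]
tool_rot: [3.141, 0.0, -3.098]
force: [0.1, -0.5, -0.3]
grip_width: 0.0597
finger_force: 0.0
clock: 8.4
position: [0.5067, 0.1532, 0.2102]
tool_rot: [-3.14, 0.0, -3.104]
force: [0.7, 1.0, -0.7]
grip_width: 0.0683
finger_force: 0.0Traceback (most recent call last):
  File "<stdin>", line 4, in <module>
    return umr_minimum(a, axis, None, out, keepdims, initial, where)
ValueError: zero-size array to reduction operation minimum which has no identity
```

View pics/top1.png

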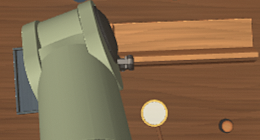

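The top view is hidden by the arm. I'll move over to the rack and check the weight from there.

```bash
python3 -c "
from h import *
row((.53,-.22,.28),Rt(92.5))"
```

```text
row [-0.0417, -1.8838, -0.3493, 0.0001, 0.0003, 0.9979] clock 8.45
```

```bash
python3 -m inch '[[0,-0.3,-0.35,0,0,0.1,0.5],[0,-0.6,-0.35,0,0,0.2,0.5],[0,-0.94,-0.35,0,0,0.3,0.5],[0,-0.94,-0.35,0,0,0.4,0.5],[0,-0.94,-0.35,0,0,0.5,0.5],[0,-0.94,-0.35,0,0,0.6,0.5],[0,-0.94,-0.35,0,0,0.7,0.5],[0,-0.94,-0.35,0,0,0.8,0.5],[0,-0.94,-0.35,0,0,0.9,0.5],[0,-0.94,-0.35,0,0,0.998,0.5],[0,-0.94,-0.35,0,0,0.998,0.5]]'
python3 -c "
from h import *
row((.53,-.22,.28),Rt(92.5))"
```

```text
clock: 9.82
position: [0.5147, -0.0285, 0.2795]
tool_rot: [-3.141, 0.0, 1.62]
force: [-0.0, 0.1, 0.4]
grip_width: 0.0427
finger_force: 0.0
row [-0.9602, 0.0289, -0.0022, -0.0002, 0.0001, 0.0038] clock 9.82
```

```bash
python3 -m inch '[[-0.3,0.03,0,0,0,0,0.5],[-0.6,0.03,0,0,0,0,0.5],[-0.96,0.03,0,0,0,0.004,0.5],[-0.96,0.03,0,0,0,0.004,0.5],[-0.96,0.03,0,0,0,0.004,0.5]]'
python3 - <<'E'
from h import *
f=cam('top'); p=pts(f); hsv=cv2.cvtColor(f['img'],cv2.COLOR_RGB2HSV); m=(hsv[...,0]>20)&(hsv[...,0]<32)&(hsv[...,1]>120); m[:,170:]=0; m[:170]=0
w=p[m]; print(len(w))
if len(w): print(w.min(0),w.max(0)); k=w[w[:,2]>.05]; print(k.mean(0))
f=cam('wrist'); np.savez('wr2.npz',**f); save('wr2.png',f['img'])
p=pts(f); p[250:]=np.nan; q=p[(p[...,2]>.12)&(p[...,2]<.16)]
for k in np.arange(.4,.68,.01):
    w=q[(q[:,0]>=k)&(q[:,0]<k+.01)]
    if len(w)>5: print(round(k,2),len(w),w.min(0).round(3),w.max(0).round(3))
E
```

```text
clock: 10.45
position: [0.5296, -0.221, 0.2794]
tool_rot: [-3.141, -0.0, 1.614]
force: [0.2, 0.2, 0.7]
grip_width: 0.0427
finger_force: 0.0
265
[nan nan nan] [nan nan nan]
[0.49963887 0.3406033  0.06418696]
0.43 21 [ 0.432 -0.307  0.12 ] [ 0.44  -0.305  0.126]
0.44 11 [ 0.44  -0.307  0.121] [ 0.445 -0.305  0.127]
0.54 29 [ 0.541 -0.302  0.12 ] [ 0.549 -0.3    0.128]
0.55 14 [ 0.55  -0.301  0.121] [ 0.554 -0.3    0.128]
```

View pics/wr2.png

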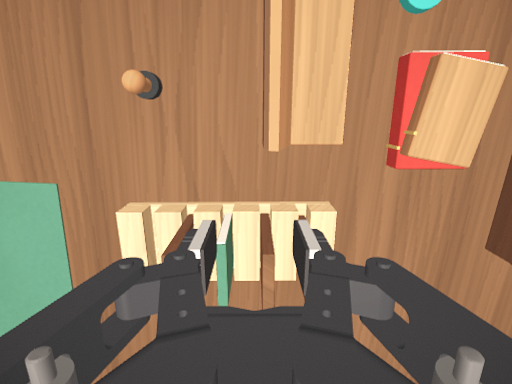

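The brass weight stands at (0.500, 0.341) on the tray floor, which satisfies the first requirement. The wrist picture shows the rack (230,240) with the ledger (225,255) and the right-hand edges of the prints, which agree with the other views. I'll take the farthest print first, at rack x = +110.

```bash
python3 -c "
from h import *
row((.6045,-.3415,.17),Rt(92.7))"
```

```text
row [-0.6263, 0.3457, 0.5472, -0.0001, -0.0005, -0.0018] clock 10.55
```

```bash
python3 -m inch '[[-0.2,0.12,0,0,0,0,0.45],[-0.4,0.24,0,0,0,0,0.45],[-0.626,0.346,0,0,0,0,0.45],[-0.626,0.346,0.1,0,0,0,0.45],[-0.626,0.346,0.3,0,0,0,0.45],[-0.626,0.346,0.5,0,0,0,0.45],[-0.626,0.346,0.547,0,0,0,0.45],[-0.626,0.346,0.547,0,0,0,0.45]]' 60
python3 - <<'E'
from h import *
f=cam('wrist'); save('wr3.png',f['img'][150:384]); row((.6045,-.3415,.116),Rt(92.7))
f=cam('scene'); save('sc3.png',cv2.resize(f['img'][150:310,60:230],None,fx=3,fy=3))
E
```

```text
clock: 11.55
position: [0.6044, -0.3427, 0.171]
tool_rot: [3.141, -0.0, 1.613]
force: [-0.1, -0.3, 0.9]
grip_width: 0.0383
finger_force: 0.0
row [0.0083, -0.0004, 0.2789, 0.0009, 0.0004, -0.0033] clock 11.6
```

View pics/sc3.png

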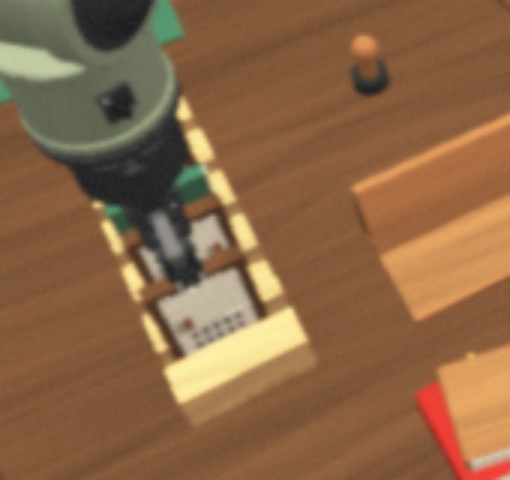

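View pics/wr3.png

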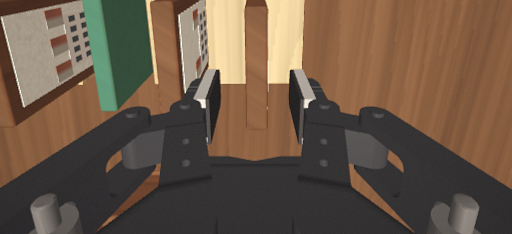

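The wrist picture shows the print's edge at (257,60), centred between the fingertips at (213,...) and (295,...). Its neighbour at (175,40) is clear. Descending to grip.

```bash
python3 -m inch '[[0.008,0,0.08,0,0,-0.003,0.45],[0.008,0,0.16,0,0,-0.003,0.45],[0.008,0,0.23,0,0,-0.003,0.45],[0.008,0,0.275,0,0,-0.003,0.45],[0.008,0,0.275,0,0,-0.003,0.45],[0.008,0,0.275,0,0,-0.003,0.3],[0.008,0,0.275,0,0,-0.003,0.15],[0.008,0,0.275,0,0,-0.003,0.05],[0.008,0,0.275,0,0,-0.003,0.05],[0.008,0,0.275,0,0,-0.003,0.05],[0.008,0,0.275,0,0,-0.003,0.05]]' 60
```

```text
clock: 13.02
position: [0.6041, -0.3421, 0.116]
tool_rot: [3.14, 0.001, 1.616]
force: [2.0, -0.0, 5.6]
grip_width: 0.0133
finger_force: 58.6
```

```bash
python3 -m inch '[[0,0,-0.05,0,0,0,0.05],[0,0,-0.15,0,0,0,0.05],[0,0,-0.3,0,0,0,0.05],[0,0,-0.45,0,0,0,0.05],[0,0,-0.6,0,0,0,0.05],[0,0,-0.7,0,0,0,0.05],[0,0,-0.7,0,0,0,0.05]]'
python3 - <<'E'
from h import *
s=bot.observe(); print(s['position'],s['tool_rot'])
f=cam('wrist'); np.savez('wr4.npz',**f); save('wr4.png',f['img'])
p=pts(f); q=p[(np.abs(p[...,0]-.604)<.02)&(p[...,2]>.09)]
T=(q-s['position'])@R.from_euler('xyz',s['tool_rot']).as_matrix()
for z in np.arange(.02,.12,.01):
    w=T[(T[:,2]>=z)&(T[:,2]<z+.01)]
    if len(w): print(round(z,2),len(w),w.min(0).round(4),w.max(0).round(4))
f=cam('scene'); np.savez('sc4.npz',**f)
p=pts(f); q=p[(np.abs(p[...,0]-.604)<.02)&(p[...,2]>.09)&(p[...,1]<-.25)]
T=(q-s['position'])@R.from_euler('xyz',s['tool_rot']).as_matrix()
print('scene')
for z in np.arange(.02,.12,.01):
    w=T[(T[:,2]>=z)&(T[:,2]<z+.01)]
    if len(w): print(round(z,2),len(w),w.min(0).round(4),w.max(0).round(4))
E
```

```text
clock: 13.9
position: [0.6037, -0.3424, 0.2577]
tool_rot: [3.139, 0.001, 1.616]
force: [0.4, -0.6, -4.2]
grip_width: 0.0133
finger_force: 59.4
[ 0.60374082 -0.3424028   0.25765402] [3.13937665e+00 1.37484083e-03 1.61584472e+00]
0.02 70 [ 0.0389 -0.0076  0.0202] [0.0413 0.0064 0.0299]
0.03 55 [ 0.0393 -0.0069  0.0304] [0.0413 0.0064 0.04  ]
0.04 50 [ 0.0394 -0.0073  0.0401] [0.0413 0.006  0.05  ]
0.05 38 [ 0.0397 -0.0069  0.0509] [0.0413 0.0063 0.0594]
0.06 33 [ 0.0405 -0.0067  0.0605] [0.0412 0.006  0.0699]
0.07 24 [ 0.0398 -0.007   0.07  ] [0.0412 0.0063 0.0799]
0.08 32 [ 0.0405 -0.0064  0.0804] [0.0412 0.006  0.0897]
0.09 17 [ 0.0402 -0.0066  0.093 ] [0.0412 0.0063 0.0992]
0.1 13 [ 0.041  -0.0052  0.1015] [0.0412 0.0048 0.1033]
scene
0.02 106 [-0.0413  0.0038  0.0201] [0.039  0.0102 0.03  ]
0.03 113 [-0.0416  0.0033  0.03  ] [0.0395 0.0092 0.04  ]
0.04 113 [-0.0421  0.0039  0.0401] [0.0387 0.0103 0.0499]
0.05 114 [-0.0415  0.0043  0.0501] [0.0393 0.0097 0.06  ]
0.06 102 [-0.0418  0.0037  0.0601] [0.0385 0.0092 0.07  ]
0.07 106 [-0.0422  0.0036  0.07  ] [0.0397 0.0094 0.0799]
0.08 91 [-0.0413  0.0045  0.0801] [0.0393 0.0091 0.0897]
0.09 98 [-0.0418  0.0032  0.09  ] [0.0397 0.0104 0.0999]
0.1 555 [-0.2689 -0.0316  0.1001] [0.037  0.0105 0.11  ]
0.11 93 [-0.2687 -0.0305  0.11  ] [-0.1956  0.0109  0.1199]
```

View pics/wr4.png

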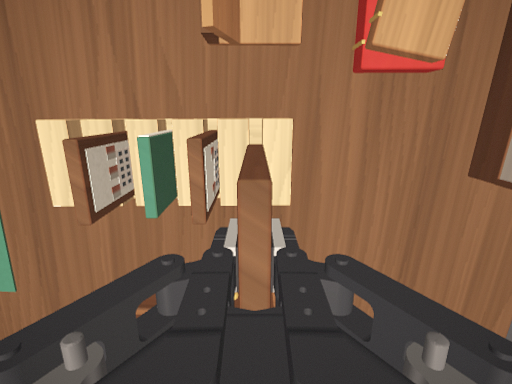

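The wrist picture shows the print held squarely in the fingers: its edge runs along (258,200), 41 mm from the TCP, so it is centred. The rack behind it holds two prints and the ledger.

```bash
cat >> h.py <<'E'
O=np.array([.606,-.0085,0]); YAW=2.5
def place(sx,sy,sz,tilt=18,L=.106,dy=0):  # row that brings print origin to stand (sx,sy,sz) in mm; dy: print centre in tool x
    a=R.from_euler('z',YAW,degrees=True); t=R.from_euler('y',-tilt,degrees=True)
    p=np.array([sx,sy,sz])/1000+t.apply([0,-dy,L])
    w=O+a.apply(p); print('tcp',w.round(4)); return row(w,Rt(90+YAW,tilt,YAW))
E
python3 -c "
from h import *
place(-18,121,50)
place(-18,121,50,0)"
```

```text
tcp [0.55   0.1102 0.1508]
row [2.269, -0.1634, 0.5224, -0.2003, -0.0004, 0.001] clock 14.0
tcp [0.5827 0.1116 0.156 ]
row [2.2687, 0.0004, 0.4963, -0.0003, -0.0002, 0.0011] clock 14.0
```

```bash
python3 -m inch '[[0.25,0,0,0,0,0,0.05],[0.5,0,0,0,0,0,0.05],[0.75,0,0,0,0,0,0.05],[1,0,0,0,0,0,0.05],[1,0,0,0,0,0,0.05]]'
python3 -m inch '[[0.25,0,0,0,0,0,0.05],[0.5,0,0,-0.05,0,0,0.05],[0.75,0,0,-0.1,0,0,0.05],[1,0,0,-0.15,0,0,0.05],[1,0,0,-0.2,0,0,0.05],[1,0,0,-0.2,0,0,0.05]]'
python3 -c "
from h import *
place(-18,121,35)"
```

```text
clock: 14.62
position: [0.5945, -0.1373, 0.2543]
tool_rot: [-3.14, -0.002, 1.622]
force: [-0.2, -0.3, -3.3]
grip_width: 0.0132
finger_force: 59.7
clock: 15.38
position: [0.5842, 0.0575, 0.2546]
tool_rot: [2.829, 0.0, 1.617]
force: [-0.9, 0.3, -3.2]
grip_width: 0.0132
finger_force: 59.7
tcp [0.55   0.1102 0.1358]
row [0.2709, -0.3336, 0.5165, -0.0013, -0.0002, 0.0014] clock 15.38
```

```bash
python3 -m inch '[[0.09,-0.11,0.1,0,0,0,0.05],[0.18,-0.22,0.2,0,0,0,0.05],[0.27,-0.334,0.3,0,0,0,0.05],[0.271,-0.334,0.42,0,0,0,0.05],[0.271,-0.334,0.5,0,0,0,0.05],[0.271,-0.334,0.516,0,0,0,0.05],[0.271,-0.334,0.516,0,0,0,0.05]]'
python3 - <<'E'
from h import *
f=cam('scene'); save('sc5.png',cv2.resize(f['img'][130:260,160:340],None,fx=3.5,fy=3.5))
f=cam('wrist'); save('wr5.png',f['img']); s=bot.observe(); p=pts(f)
RT=R.from_euler('xyz',s['tool_rot']).as_matrix(); T=(p-s['position'])@RT
m=(np.abs(T[...,0]-.0405)<.004)&(np.abs(T[...,1])<.02)&(T[...,2]>.02); print('edge',m.sum(),T[m].max(0),T[m].min(0))
# cheek inner top edge and rest front in stand frame
S=(p-O)@R.from_euler('z',YAW,degrees=True).as_matrix()*1000
c=S[(S[...,2]>40)&(S[...,2]<62)&(S[...,1]>150)&(S[...,1]<195)&(S[...,0]>-45)]; print('cheek stand',len(c),np.percentile(c,[1,50,99],axis=0).round(1))
r=S[(S[...,2]>30)&(S[...,2]<75)&(S[...,0]<-25)&(S[...,0]>-75)&(abs(S[...,1])<190)]; print('rest offset',len(r), np.percentile(r[:,0]+35+np.tan(np.radians(18))*(r[:,2]-12),[5,25,50,75,95]).round(1))
place(-27,121,15)
E
```

```text
clock: 16.25
position: [0.5518, 0.1097, 0.1368]
tool_rot: [2.828, 0.0, 1.615]
force: [0.7, 1.0, -3.4]
grip_width: 0.0134
finger_force: 59.7
edge 668 [0.04448648 0.01937362 0.13884598] [ 0.03650631 -0.01999239  0.02057993]
cheek stand 2403 [[-43.8 151.1  40.6]
 [ -1.7 175.3  57.5]
 [165.3 184.5  61.8]]
rest offset 3001 [-23.8 -20.9 -17.1   0.3  20.3]
tcp [0.541  0.1098 0.1158]
row [0.0002, -0.084, 0.0849, 0.0004, -0.0004, 0.0008] clock 16.35
```

View pics/sc5.png

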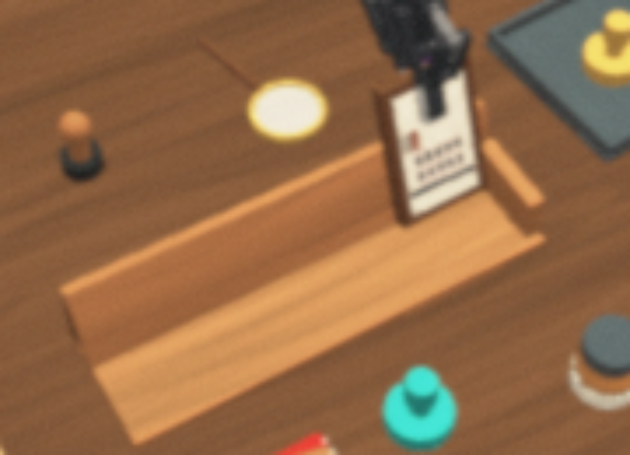

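The scene crop shows the print, picture outwards and tilted, hovering at (435,150) next to the cheek (515,180). The weight is upright in the tray at (610,45). Lowering now.

```bash
python3 -m inch '[[0,-0.03,0.02,0,0,0,0.05],[0,-0.05,0.04,0,0,0,0.05],[0,-0.07,0.06,0,0,0,0.05],[0,-0.08,0.075,0,0,0,0.05],[0,-0.084,0.085,0,0,0,0.05],[0,-0.084,0.085,0,0,0,0.05],[0,-0.084,0.085,0,0,0,0.05]]'
python3 -c "
from h import *
place(-28,121,14)
place(-28,130,14)"
```

```text
clock: 17.23
position: [0.5408, 0.1099, 0.1153]
tool_rot: [2.827, -0.0, 1.616]
force: [-0.1, 1.0, -3.1]
grip_width: 0.0135
finger_force: 59.8
tcp [0.54   0.1097 0.1148]
row [-0.0007, -0.0046, 0.0008, 0.0001, -0.0003, 0.001] clock 17.23
tcp [0.5396 0.1187 0.1148]
row [0.0443, -0.0045, 0.0009, 0.0001, -0.0003, 0.001] clock 17.23
```

```bash
python3 -m inch '[[0.012,0,0,0,0,0,0.05],[0.024,0,0,0,0,0,0.05],[0.034,0,0,0,0,0,0.05],[0.034,0,0,0,0,0,0.05]]' | grep -E "pos|force:"
python3 -m inch '[[0.005,0,0,0,0,0,0.05],[0.005,0,0,0,0,0,0.05]]' | grep -E "pos|force:"
python3 -m inch '[[0.005,0,0,0,0,0,0.05],[0.005,0,0,0,0,0,0.05]]' | grep -E "pos|force:"
```

```text
position: [0.5404, 0.117, 0.1151]
force: [-0.3, -0.2, -2.5]
finger_force: 59.8
position: [0.5404, 0.1177, 0.1151]
force: [0.0, -1.1, -3.1]
finger_force: 59.8
position: [0.5403, 0.1181, 0.1152]
force: [-1.2, -5.6, -0.9]
finger_force: 60.1
```

```bash
python3 -m inch '[[-0.001,0,0.005,0,0,0,0.05],[-0.001,0,0.008,0,0,0,0.05],[-0.001,0,0.008,0,0,0,0.05]]' | grep -E "pos|force:"
python3 -m inch '[[0,-0.005,0,0,0,0,0.05],[0,-0.01,0,0,0,0,0.05],[0,-0.01,0,0,0,0,0.05]]' | grep -E "pos|force:"
```

```text
position: [0.5409, 0.118, 0.1145]
force: [-12.5, -5.6, 25.5]
finger_force: 64.4
position: [0.5401, 0.118, 0.1143]
force: [-6.3, -6.3, 22.6]
finger_force: 63.7
```

```bash
python3 -m inch '[[0,0,-0.005,0,0,0,0.05],[0,-0.005,-0.005,0,0,0,0.05],[0,-0.005,-0.005,0,0,0,0.05]]' | grep -E "pos|force:"
python3 -m inch '[[0,-0.005,0,0,0,0,0.05],[0,-0.005,0,0,0,0,0.05]]' | grep -E "pos|force:"
python3 -m inch '[[0,-0.005,0,0,0,0,0.05],[0,-0.005,0,0,0,0,0.05]]' | grep -E "pos|force:"
```

```text
position: [0.5397, 0.1181, 0.1147]
force: [7.1, -4.6, 2.3]
finger_force: 60.3
position: [0.5395, 0.1181, 0.1147]
force: [13.5, -5.2, -0.2]
finger_force: 59.9
position: [0.5394, 0.1181, 0.1147]
force: [17.1, -4.4, -2.8]
finger_force: 59.6
```

Contact with the cheek, ledge and rest came within 0.5 mm of the computed place. Easing off and releasing.

```bash
python3 -m inch '[[-0.001,0.006,0.003,0,0,0,0.05],[-0.001,0.006,0.003,0,0,0,0.05],[-0.001,0.006,0.003,0,0,0,0.1],[-0.001,0.006,0.003,0,0,0,0.25],[-0.001,0.006,0.003,0,0,0,0.35],[-0.001,0.006,0.003,0,0,0,0.35],[-0.001,0.006,-0.1,0,0,0,0.35],[-0.001,0.006,-0.25,0,0,0,0.35],[-0.001,0.006,-0.5,0,0,0,0.35],[-0.001,0.006,-0.6,0,0,0,0.35]]'
cat >> h.py <<'E'
def faces(cams=('scene',)):
    for n in cams:
        f=cam(n); p=pts(f); S=(p-O)@R.from_euler('z',YAW,degrees=True).as_matrix()*1000
        hsv=cv2.cvtColor(f['img'],cv2.COLOR_RGB2HSV)
        m=(S[...,0]>-90)&(S[...,0]<20)&(np.abs(S[...,1])<185)&(S[...,2]>88)&(S[...,2]<140)
        q=S[m]; print(n,'clock',round(float(bot.observe()['clock']),2),'above-rest pts',len(q))
        for y in range(-190,190,10):
            w=q[(q[:,1]>=y)&(q[:,1]<y+10)]
            if len(w)>5: print(y,len(w),'y',w[:,1].min().round(1),w[:,1].max().round(1),'ztop',w[:,2].max().round(1),'face',np.percentile(w[:,0]+np.tan(np.radians(18))*(w[:,2]-12),[10,50,90]).round(1))
        return f
E
python3 - <<'E'
from h import *
f=faces(); save('sc6.png',cv2.resize(f['img'][130:260,160:340],None,fx=3.5,fy=3.5))
row((.549,-.05,.27),Rt(92.7))
E
```

```text
clock: 21.1
position: [0.4996, 0.1166, 0.2293]
tool_rot: [2.826, -0.001, 1.616]
force: [-0.7, 0.3, -0.4]
grip_width: 0.0301
finger_force: 0.0
scene clock 21.15 above-rest pts 542
80 58 y 84.1 89.9 ztop 138.7 face [-31.2 -23.3 -20.1]
90 64 y 90.1 99.9 ztop 138.2 face [-25.1 -21.5 -19.3]
100 64 y 100.2 110.0 ztop 139.2 face [-24.6 -21.4 -18.7]
110 66 y 110.0 119.9 ztop 139.2 face [-24.9 -21.2 -18.8]
120 63 y 120.2 129.8 ztop 139.8 face [-23.3 -21.1 -18.9]
130 65 y 130.1 139.9 ztop 139.9 face [-25.4 -21.2 -18.7]
140 56 y 140.2 150.0 ztop 139.9 face [-27.  -21.2 -19.4]
150 61 y 150.0 160.0 ztop 139.6 face [-25.6 -21.6 -18.4]
160 45 y 160.0 168.7 ztop 138.5 face [-25.1 -22.1 -20. ]
row [-0.8435, 0.26, -0.1247, 0.2014, -0.0012, -0.0013] clock 21.15
```

View pics/sc6.png

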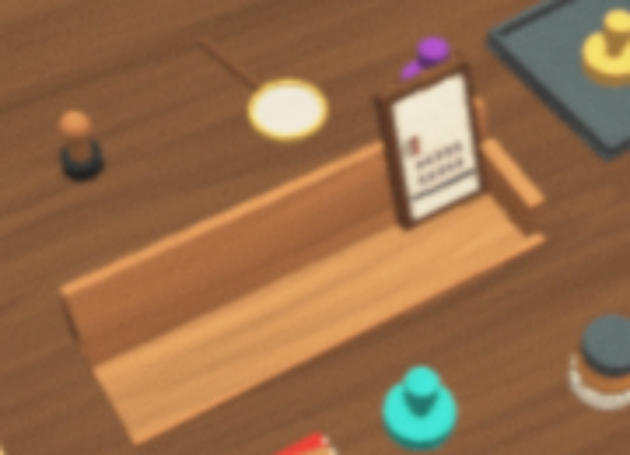

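The first print leans flat against the rest beside the cheek at (435,150). Next is the print in the +55 groove.

```bash
python3 -m inch '[[-0.2,0.08,-0.1,0.05,0,0,0.45],[-0.4,0.16,-0.12,0.1,0,0,0.45],[-0.65,0.26,-0.12,0.15,0,0,0.45],[-0.843,0.26,-0.125,0.2,0,0,0.45],[-0.843,0.26,-0.125,0.201,0,0,0.45],[-0.843,0.26,-0.125,0.201,0,0,0.45]]'|grep pos
python3 -m inch '[[-0.25,0,0,0,0,0,0.45],[-0.5,0,0,0,0,0,0.45],[-0.75,0,0,0,0,0,0.45],[-0.95,0,0,0,0,0,0.45],[-0.95,0,0,0,0,0,0.45]]'|grep pos
python3 - <<'E'
from h import *
f=cam('top'); p=pts(f)
hsv=cv2.cvtColor(f['img'],cv2.COLOR_RGB2HSV); m=(hsv[...,0]>20)&(hsv[...,0]<32)&(hsv[...,1]>120); m[:,170:]=0; m[:170]=0
k=p[m&(p[...,2]>.05)]; print('weight',k.mean(0))
f=cam('wrist'); p=pts(f); q=p[(p[...,2]>.125)&(p[...,2]<.15)&(p[...,1]<-.28)]
for k in np.arange(.4,.68,.01):
    w=q[(q[:,0]>=k)&(q[:,0]<k+.01)]
    if len(w)>5: print(round(k,2),len(w),w.min(0).round(4),w.max(0).round(4))
row((.549,-.342,.171),Rt(92.7))
E
```

```text
position: [0.549, -0.0495, 0.2667]
position: [0.5574, -0.2415, 0.2672]
weight [0.4995936  0.34070032 0.06430727]
0.43 150 [ 0.4317 -0.3222  0.1251] [ 0.4399 -0.3054  0.1421]
0.44 233 [ 0.44  -0.336  0.125] [ 0.4468 -0.3054  0.1421]
0.54 506 [ 0.541  -0.3791  0.1252] [ 0.55   -0.2999  0.1419]
0.55 490 [ 0.55   -0.3798  0.1257] [ 0.5584 -0.2996  0.1421]
row [-0.5158, -0.0686, 0.48, -0.0009, -0.0006, -0.0003] clock 22.62
```

```bash
python3 -m inch '[[-0.25,-0.03,0,0,0,0,0.45],[-0.513,-0.069,0,0,0,0,0.45],[-0.513,-0.069,0.1,0,0,0,0.45],[-0.513,-0.069,0.3,0,0,0,0.45],[-0.513,-0.069,0.44,0,0,0,0.45],[-0.513,-0.069,0.48,0,0,0,0.45],[-0.513,-0.069,0.48,0,0,0,0.45]]'|grep pos
python3 - <<'E'
from h import *
f=cam('wrist'); save('wr7.png',f['img'][150:384]); row((.549,-.3412,.116),Rt(92.7))
s=bot.observe();T=(pts(f)-s['position'])@R.from_euler('xyz',s['tool_rot']).as_matrix()
m=(T[...,2]>.03)&(T[...,2]<.06)&(abs(T[...,1])<.014)&(abs(T[...,0])<.05); print(T[m].min(0),T[m].max(0))
E
```

```text
position: [0.5491, -0.342, 0.1718]
row [0.0066, -0.0009, 0.2822, -0.0003, 0.0003, -0.0005] clock 23.55
[-0.03903325 -0.00656086  0.03010357] [0.04245627 0.00802875 0.05983951]
```

View pics/wr7.png

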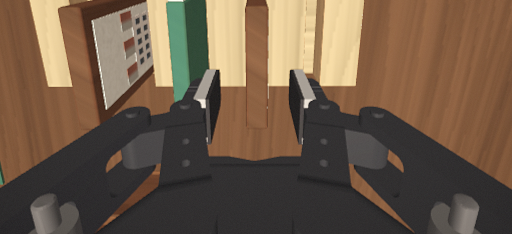

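The print's edge (257,60) is centred between the fingers and the ledger at (190,50) is clear of the left finger.

```bash
python3 -m inch '[[0.007,0,0.08,0,0,0,0.45],[0.007,0,0.16,0,0,0,0.45],[0.007,0,0.23,0,0,0,0.45],[0.007,0,0.279,0,0,0,0.45],[0.007,0,0.279,0,0,0,0.45],[0.007,0,0.279,0,0,0,0.3],[0.007,0,0.279,0,0,0,0.15],[0.007,0,0.279,0,0,0,0.05],[0.007,0,0.279,0,0,0,0.05],[0.007,0,0.279,0,0,0,0.05],[0.007,0,0.279,0,0,0,0.05]]' 60
python3 -m inch '[[0,0,-0.05,0,0,0,0.05],[0,0,-0.15,0,0,0,0.05],[0,0,-0.3,0,0,0,0.05],[0,0,-0.45,0,0,0,0.05],[0,0,-0.6,0,0,0,0.05],[0,0,-0.7,0,0,0,0.05],[0,0,-0.7,0,0,0,0.05]]'
cat >> h.py <<'E'
def held():
    s=bot.observe(); f=cam('wrist'); T=(pts(f)-s['position'])@R.from_euler('xyz',s['tool_rot']).as_matrix()
    m=(T[...,2]>.03)&(T[...,2]<.115)&(abs(T[...,1])<.012)&(abs(T[...,0])<.05); q=T[m]
    print('held edge x',np.percentile(q[:,0],[50,90,99]).round(4),'y',q[:,1].min().round(4),q[:,1].max().round(4),'bottom',q[:,2].max().round(4))
E
python3 -c "
from h import *
held(); place(-18,37,50)"
```

```text
clock: 24.92
position: [0.5488, -0.3418, 0.1162]
tool_rot: [-3.141, 0.001, 1.616]
force: [-0.4, -0.2, 5.1]
grip_width: 0.0133
finger_force: 58.8
clock: 25.8
position: [0.5486, -0.3421, 0.2578]
tool_rot: [3.141, 0.001, 1.616]
force: [0.3, 1.3, -3.8]
grip_width: 0.0137
finger_force: 59.5
held edge x [0.0415 0.0416 0.0418] y -0.0074 0.0066 bottom 0.1041
tcp [0.5537 0.0263 0.1508]
row [1.8364, 0.1103, 0.5268, -0.2007, 0.0, 0.001] clock 25.85
```

```bash
python3 -m inch '[[0.25,0,0,0,0,0,0.05],[0.5,0.03,0,0,0,0,0.05],[0.75,0.1,0,0,0,0,0.05],[0.95,0.1,0,0,0,0,0.05],[0.95,0.1,0,0,0,0,0.05]]'|grep pos
python3 -m inch '[[0.25,0.1,0,-0.05,0,0,0.05],[0.5,0.15,0,-0.1,0,0,0.05],[0.7,0.15,0,-0.15,0,0,0.05],[0.8,0.15,0,-0.2,0,0,0.05],[0.8,0.15,0,-0.2,0,0,0.05]]'|grep pos
python3 -c "
from h import *
place(-18,38,35);place(-26,38,15)"
```

```text
position: [0.5598, -0.1472, 0.2546]
position: [0.5813, 0.0112, 0.2548]
tcp [0.5536 0.0272 0.1358]
row [0.0866, -0.3103, 0.5251, -0.0019, -0.0008, 0.0019] clock 27.1
tcp [0.5456 0.0269 0.1158]
row [0.0867, -0.379, 0.608, -0.0019, -0.0008, 0.0019] clock 27.1
```

```bash
python3 -m inch '[[0.04,-0.15,0.1,0,0,0,0.05],[0.087,-0.31,0.25,-0.002,0,0.002,0.05],[0.087,-0.31,0.4,-0.002,0,0.002,0.05],[0.087,-0.31,0.5,-0.002,0,0.002,0.05],[0.087,-0.33,0.55,-0.002,0,0.002,0.05],[0.087,-0.36,0.59,-0.002,0,0.002,0.05],[0.087,-0.379,0.608,-0.002,0,0.002,0.05],[0.087,-0.379,0.608,-0.002,0,0.002,0.05],[0.087,-0.379,0.608,-0.002,0,0.002,0.05]]'
python3 -c "
from h import *
place(-27.5,44,14.5)"
```

```text
clock: 28.22
position: [0.5475, 0.0262, 0.117]
tool_rot: [2.825, -0.001, 1.613]
force: [0.1, 0.8, -2.6]
grip_width: 0.013
finger_force: 60.0
tcp [0.5439 0.0328 0.1153]
row [0.0337, -0.0182, 0.0028, 0.0015, -0.0004, -0.0008] clock 28.23
```

```bash
python3 -m inch '[[0.012,-0.01,0.002,0.001,0,0,0.05],[0.024,-0.018,0.003,0.0015,0,-0.001,0.05],[0.033,-0.018,0.003,0.0015,0,-0.001,0.05],[0.033,-0.018,0.003,0.0015,0,-0.001,0.05]]' | grep -E "pos|force:|rot"
python3 -m inch '[[0.005,0,0,0,0,0,0.05],[0.01,0,0,0,0,0,0.05],[0.01,0,0,0,0,0,0.05]]' | grep -E "pos|^force:"
python3 -m inch '[[0.003,0,0,0,0,0,0.05],[0.005,0,0,0,0,0,0.05],[0.005,0,0,0,0,0,0.05]]' | grep -E "pos|^force:"
```

```text
position: [0.5438, 0.0328, 0.115]
tool_rot: [2.828, -0.0, 1.615]
force: [-0.6, -1.8, 0.6]
finger_force: 60.6
position: [0.5438, 0.0345, 0.1149]
force: [0.4, -2.5, 1.7]
position: [0.5437, 0.0355, 0.1149]
force: [0.1, -4.5, 3.3]
```

```bash
python3 -m inch '[[0.003,0,-0.002,0,0,0,0.05],[0.003,0,-0.002,0,0,0,0.05]]' | grep -E "pos|^force:"
python3 -m inch '[[0.003,0,0,0,0,0,0.05],[0.003,0,0,0,0,0,0.05]]' | grep -E "pos|^force:"
```

```text
position: [0.5435, 0.0357, 0.1151]
force: [2.6, -6.1, -2.6]
position: [0.5435, 0.0358, 0.1152]
force: [2.8, -9.8, -1.1]
```

```bash
python3 -m inch '[[0,-0.003,0.002,0,0,0,0.05],[0,-0.005,0.003,0,0,0,0.05],[0,-0.005,0.003,0,0,0,0.05]]' | grep -E "pos|^force:"
python3 -m inch '[[-0.002,0.002,0.001,0,0,0,0.05],[-0.002,0.002,0.001,0,0,0,0.05]]' | grep -E "pos|^force:"
```

```text
position: [0.5435, 0.0357, 0.1149]
force: [2.2, -9.9, 7.8]
position: [0.5436, 0.0356, 0.1148]
force: [-1.6, -7.8, 13.0]
```

```bash
python3 -m inch '[[0,-0.002,0,0,0,0,0.05],[0,-0.002,0,0,0,0,0.1],[0,-0.002,0,0,0,0,0.25],[0,0,0,0,0,0,0.35],[0,0,0,0,0,0,0.35],[0,0,-0.1,0,0,0,0.35],[0,0,-0.25,0,0,0,0.35],[0,0,-0.5,0,0,0,0.35],[0,0,-0.6,0,0,0,0.35]]'
python3 - <<'E'
from h import *
f=faces(); save('sc8.png',cv2.resize(f['img'][130:260,160:340],None,fx=3.5,fy=3.5))
f=cam('top'); p=pts(f)
hsv=cv2.cvtColor(f['img'],cv2.COLOR_RGB2HSV); m=(hsv[...,0]>20)&(hsv[...,0]<32)&(hsv[...,1]>120); m[:,170:]=0; m[:170]=0
k=p[m&(p[...,2]>.05)]; print('weight',len(k),k.mean(0) if len(k) else '')
row((.48,-.13,.27),Rt(92.7))
E
```

```text
clock: 31.72
position: [0.5058, 0.0349, 0.2301]
tool_rot: [2.827, -0.002, 1.615]
force: [-0.8, 0.3, -0.4]
grip_width: 0.0296
finger_force: 0.0
scene clock 31.77 above-rest pts 1080
0 65 y 2.9 9.8 ztop 138.8 face [-31.3 -23.  -19. ]
10 70 y 10.0 20.0 ztop 139.0 face [-24.6 -21.2 -18. ]
20 71 y 20.0 29.9 ztop 139.4 face [-25.8 -21.  -18.2]
30 65 y 30.2 40.0 ztop 140.0 face [-23.9 -20.6 -18.4]
40 63 y 40.3 49.9 ztop 139.8 face [-25.4 -21.  -17.7]
50 69 y 50.3 59.9 ztop 139.9 face [-25.8 -21.  -18.7]
60 70 y 60.1 69.9 ztop 139.2 face [-23.3 -20.4 -18.1]
70 60 y 70.1 79.8 ztop 139.9 face [-25.2 -21.  -19.1]
80 59 y 80.3 89.8 ztop 139.0 face [-27.1 -21.2 -18.7]
90 66 y 90.1 99.8 ztop 138.7 face [-26.1 -21.2 -18.8]
100 67 y 100.0 109.8 ztop 139.6 face [-25.7 -21.2 -18.7]
110 62 y 110.0 119.9 ztop 139.3 face [-26.9 -20.9 -17.8]
120 67 y 120.0 129.9 ztop 139.4 face [-25.3 -21.2 -18.4]
130 57 y 130.3 139.7 ztop 139.1 face [-26.5 -21.1 -18.4]
140 65 y 140.0 149.8 ztop 138.4 face [-25.4 -21.2 -18.8]
150 60 y 150.2 159.9 ztop 138.5 face [-24.9 -21.7 -18.9]
160 44 y 160.1 167.8 ztop 138.5 face [-26.7 -22.1 -20. ]
weight 73 [0.49958465 0.34079208 0.06445139]
row [-0.8199, -0.0975, -0.2441, 0.2009, -0.001, -0.0014] clock 31.82
```

View pics/sc8.png

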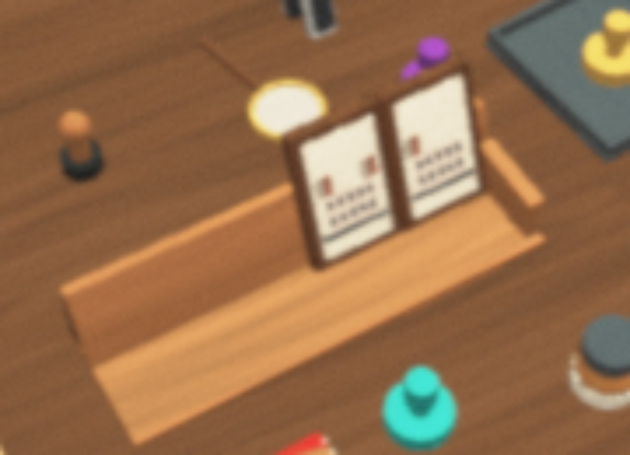

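Two prints stand closed and flush at (340,190) and (430,150), and the weight is still in the tray. Now the third print, in the -55 groove.

```bash
python3 -m inch '[[-0.1,0,-0.15,0.05,0,0,0.45],[-0.3,-0.04,-0.24,0.1,0,0,0.45],[-0.55,-0.09,-0.244,0.15,0,0,0.45],[-0.82,-0.097,-0.244,0.2,0,0,0.45],[-0.82,-0.097,-0.244,0.201,0,0,0.45],[-0.82,-0.097,-0.244,0.201,0,0,0.45]]'|grep pos
python3 - <<'E'
from h import *
row((.4395,-.25,.27),Rt(92.7))
E
```

```text
position: [0.4798, -0.1304, 0.2678]
row [-0.5886, -0.2274, -0.0109, -0.0021, -0.0006, -0.0022] clock 32.58
```

```bash
python3 -m inch '[[-0.2,-0.08,0,0,0,0,0.45],[-0.4,-0.16,0,0,0,0,0.45],[-0.589,-0.227,0,-0.002,0,-0.002,0.45],[-0.589,-0.227,0,-0.002,0,-0.002,0.45]]'|grep pos
python3 - <<'E'
from h import *
f=cam('wrist'); p=pts(f); q=p[(p[...,2]>.125)&(p[...,2]<.15)&(p[...,1]<-.28)]
q=q[(q[:,0]>.42)&(q[:,0]<.46)]; print(len(q),q.min(0),q.max(0)); 
row((.4395,-.3468,.171),Rt(92.7))
E
```

```text
position: [0.439, -0.2513, 0.2687]
995 [ 0.43108404 -0.38650292  0.12516548] [ 0.44854562 -0.30535634  0.14278521]
row [-0.4853, -0.0245, 0.4871, 0.0008, -0.0008, 0.0] clock 33.12
```

```bash
python3 -m inch '[[-0.25,-0.01,0,0,0,0,0.45],[-0.485,-0.023,0,0,0,0,0.45],[-0.485,-0.023,0.1,0,0,0,0.45],[-0.485,-0.023,0.3,0,0,0,0.45],[-0.485,-0.023,0.44,0,0,0,0.45],[-0.485,-0.023,0.485,0,0,0,0.45],[-0.485,-0.023,0.485,0,0,0,0.45]]'|grep pos
python3 - <<'E'
from h import *
row((.4398,-.3465,.116),Rt(92.7))
s=bot.observe();f=cam('wrist');T=(pts(f)-s['position'])@R.from_euler('xyz',s['tool_rot']).as_matrix()
m=(T[...,2]>.04)&(T[...,2]<.07)&(abs(T[...,1])<.014)&(abs(T[...,0])<.05); print(T[m].min(0),T[m].max(0))
E
```

```text
position: [0.4404, -0.3465, 0.1719]
row [-0.0002, -0.003, 0.2794, 0.0004, -0.0005, 0.0009] clock 34.0
[-0.00654853 -0.00751937  0.04008237] [0.04063801 0.00700822 0.06983986]
```

```bash
python3 -m inch '[[0,-0.001,0.08,0,0,0,0.45],[0,-0.001,0.16,0,0,0,0.45],[0,-0.001,0.23,0,0,0,0.45],[0,-0.001,0.279,0,0,0,0.45],[0,-0.001,0.279,0,0,0,0.45],[0,-0.001,0.279,0,0,0,0.3],[0,-0.001,0.279,0,0,0,0.15],[0,-0.001,0.279,0,0,0,0.05],[0,-0.001,0.279,0,0,0,0.05],[0,-0.001,0.279,0,0,0,0.05],[0,-0.001,0.279,0,0,0,0.05]]' 60
python3 -m inch '[[0,0,-0.05,0,0,0,0.05],[0,0,-0.15,0,0,0,0.05],[0,0,-0.3,0,0,0,0.05],[0,0,-0.45,0,0,0,0.05],[0,0,-0.6,0,0,0,0.05],[0,0,-0.7,0,0,0,0.05],[0,0,-0.7,0,0,0,0.05]]'
python3 -c "
from h import *
held(); place(-18,-44,140)"
```

```text
clock: 35.42
position: [0.4399, -0.3476, 0.1165]
tool_rot: [3.14, 0.0, 1.618]
force: [0.1, 1.0, 6.8]
grip_width: 0.0132
finger_force: 58.6
clock: 36.3
position: [0.4397, -0.3476, 0.2572]
tool_rot: [3.139, 0.0, 1.618]
force: [0.3, -0.1, -3.1]
grip_width: 0.0134
finger_force: 58.8
held edge x [0.0414 0.0416 0.0417] y -0.0073 0.0064 bottom 0.104
tcp [ 0.5572 -0.0547  0.2408]
row [1.4333, 0.6573, 0.0779, -0.1992, -0.0007, 0.0023] clock 36.35
```

```bash
python3 -m inch '[[0.2,0.1,0,0,0,0,0.05],[0.4,0.2,0,0,0,0,0.05],[0.6,0.3,0,0,0,0,0.05],[0.75,0.4,0,0,0,0,0.05],[0.75,0.4,0,0,0,0,0.05]]'|grep pos
python3 -m inch '[[0.2,0.1,0,-0.05,0,0,0.05],[0.4,0.2,0,-0.1,0,0,0.05],[0.6,0.3,0,-0.15,0,0,0.05],[0.68,0.3,0,-0.2,0,0,0.05],[0.68,0.3,0,-0.2,0,0,0.05]]'|grep pos
python3 -c "
from h import *
place(-18,-44,35);place(-26,-44,15)"
```

```text
position: [0.5132, -0.1909, 0.2548]
position: [0.5644, -0.0547, 0.2553]
tcp [ 0.5572 -0.0547  0.1358]
row [0.0012, -0.2183, 0.5575, -0.0005, -0.0014, 0.0023] clock 37.6
tcp [ 0.5492 -0.055   0.1158]
row [0.0012, -0.2872, 0.6403, -0.0005, -0.0014, 0.0023] clock 37.6
```

```bash
python3 -m inch '[[0,-0.11,0.15,0,0,0,0.05],[0,-0.218,0.3,0,-0.001,0.002,0.05],[0,-0.218,0.45,0,-0.001,0.002,0.05],[0,-0.218,0.54,0,-0.001,0.002,0.05],[0,-0.24,0.59,0,-0.001,0.002,0.05],[0,-0.27,0.625,0,-0.001,0.002,0.05],[0,-0.287,0.64,0,-0.001,0.002,0.05],[0,-0.287,0.64,0,-0.001,0.002,0.05],[0,-0.287,0.64,0,-0.001,0.002,0.05]]'
python3 -c "
from h import *
place(-27.5,-38,15)"
```

```text
clock: 38.72
position: [0.5512, -0.056, 0.117]
tool_rot: [2.826, 0.0, 1.614]
force: [0.4, 1.1, -2.6]
grip_width: 0.0135
finger_force: 59.3
tcp [ 0.5475 -0.0491  0.1158]
row [0.0355, -0.0181, 0.0003, 0.0007, 0.0001, -0.0001] clock 38.73
```

```bash
python3 -m inch '[[0.012,-0.01,0,0,0,0,0.05],[0.024,-0.018,0,0,0,0,0.05],[0.035,-0.018,0,0,0,0,0.05],[0.035,-0.018,0,0,0,0,0.05]]' | grep -E "pos|^force:|rot"
python3 -m inch '[[0.005,0,0,0,0,0,0.05],[0.01,0,0,0,0,0,0.05],[0.01,0,0,0,0,0,0.05]]' | grep -E "pos|^force:"
python3 -m inch '[[0.002,0,0,0,0,0,0.05],[0.003,0,0,0,0,0,0.05],[0.003,0,0,0,0,0,0.05]]' | grep -E "pos|^force:"
```

```text
position: [0.5472, -0.0486, 0.1157]
tool_rot: [2.827, -0.0, 1.615]
force: [0.2, 0.6, -3.0]
position: [0.5471, -0.0469, 0.1156]
force: [1.3, -0.4, -2.8]
position: [0.5471, -0.0464, 0.1156]
force: [0.7, -1.4, -3.2]
```

```bash
python3 -m inch '[[0.002,0,0.002,0,0,0,0.05],[0.003,0,0.002,0,0,0,0.05],[0.003,0,0.002,0,0,0,0.05]]' | grep -E "pos|^force:"
python3 -m inch '[[0.002,0,0,0,0,0,0.05],[0.003,0,0,0,0,0,0.05],[0.003,0,0,0,0,0,0.05]]' | grep -E "pos|^force:"
```

```text
position: [0.5472, -0.0463, 0.1153]
force: [-1.2, -5.3, -1.5]
position: [0.5472, -0.0463, 0.1154]
force: [-1.2, -7.8, 0.3]
```

Contact with the neighbour. Now I'll lower it onto the ledge and rest, then let go.

```bash
python3 -m inch '[[0,-0.002,0.002,0,0,0,0.05],[0,-0.003,0.003,0,0,0,0.05],[0,-0.003,0.003,0,0,0,0.05]]' | grep -E "pos|^force:"
python3 -m inch '[[-0.001,0,0.001,0,0,0,0.05],[-0.001,0,0.001,0,0,0,0.1],[-0.001,0,0.001,0,0,0,0.25],[-0.001,0.002,0.001,0,0,0,0.35],[-0.001,0.002,0.001,0,0,0,0.35],[-0.001,0.002,-0.1,0,0,0,0.35],[-0.001,0.002,-0.25,0,0,0,0.35],[-0.001,0.002,-0.5,0,0,0,0.35],[-0.001,0.002,-0.7,0,0,0,0.35],[-0.001,-0.3,-0.8,0,0,0,0.35],[-0.001,-0.5,-0.8,0,0,0,0.35],[-0.001,-0.5,-0.8,0,0,0,0.35]]'
python3 - <<'E'
from h import *
f=faces(); save('sc9.png',cv2.resize(f['img'][110:290,80:350],None,fx=2.9,fy=2.9))
f=cam('top'); p=pts(f)
hsv=cv2.cvtColor(f['img'],cv2.COLOR_RGB2HSV); m=(hsv[...,0]>20)&(hsv[...,0]<32)&(hsv[...,1]>120); m[:,170:]=0; m[:170]=0
k=p[m&(p[...,2]>.05)]; print('weight',len(k),k.mean(0) if len(k) else '')
E
```

```text
position: [0.5472, -0.0463, 0.1151]
force: [-4.2, -7.7, 8.5]
clock: 42.6
position: [0.3998, -0.0506, 0.2348]
tool_rot: [2.828, -0.003, 1.616]
force: [2.3, 1.2, 0.7]
grip_width: 0.0299
finger_force: 0.0
scene clock 42.65 above-rest pts 1665
-80 76 y -78.9 -70.2 ztop 139.3 face [-30.1 -21.5 -19.2]
-70 72 y -70.0 -60.4 ztop 139.8 face [-24.  -21.3 -18.5]
-60 73 y -59.9 -50.1 ztop 139.7 face [-24.8 -20.7 -18.2]
-50 73 y -50.0 -40.0 ztop 138.9 face [-24.6 -20.4 -17.7]
-40 72 y -39.7 -30.2 ztop 139.6 face [-24.  -20.9 -17.9]
-30 71 y -30.0 -20.0 ztop 139.2 face [-24.4 -21.6 -18.1]
-20 65 y -20.0 -10.2 ztop 139.2 face [-24.3 -20.8 -19. ]
-10 72 y -10.0 -0.0 ztop 139.7 face [-25.4 -21.1 -19. ]
0 68 y 0.0 10.0 ztop 139.4 face [-25.  -21.5 -18.9]
10 69 y 10.2 19.6 ztop 139.2 face [-25.9 -20.6 -18.3]
20 73 y 20.0 29.9 ztop 139.8 face [-23.9 -20.4 -18. ]
30 65 y 30.0 39.6 ztop 139.4 face [-24.2 -20.7 -18.4]
40 66 y 40.1 49.9 ztop 139.7 face [-25.2 -21.1 -18.1]
50 68 y 50.2 59.9 ztop 139.4 face [-25.6 -20.5 -18.6]
60 63 y 60.0 69.9 ztop 139.4 face [-23.3 -20.9 -19. ]
70 66 y 70.0 79.9 ztop 139.9 face [-26.  -21.1 -18.6]
80 65 y 80.1 89.7 ztop 139.0 face [-27.2 -21.5 -18.7]
90 68 y 90.0 99.9 ztop 138.1 face [-26.  -21.7 -19.1]
100 67 y 100.0 109.7 ztop 139.5 face [-24.9 -21.5 -19.1]
110 65 y 110.1 120.0 ztop 139.7 face [-25.5 -21.4 -19.8]
120 59 y 120.8 129.9 ztop 139.2 face [-24.  -20.7 -18.5]
130 64 y 130.0 139.8 ztop 140.0 face [-25.9 -21.  -17.5]
140 63 y 140.1 149.9 ztop 137.9 face [-25.1 -21.2 -18.3]
150 61 y 150.0 159.6 ztop 139.0 face [-25.  -21.7 -19.1]
160 41 y 160.4 167.9 ztop 137.7 face [-26.  -21.9 -20.1]
weight 74 [0.49960907 0.34030452 0.0646317 ]
```

View pics/sc9.png

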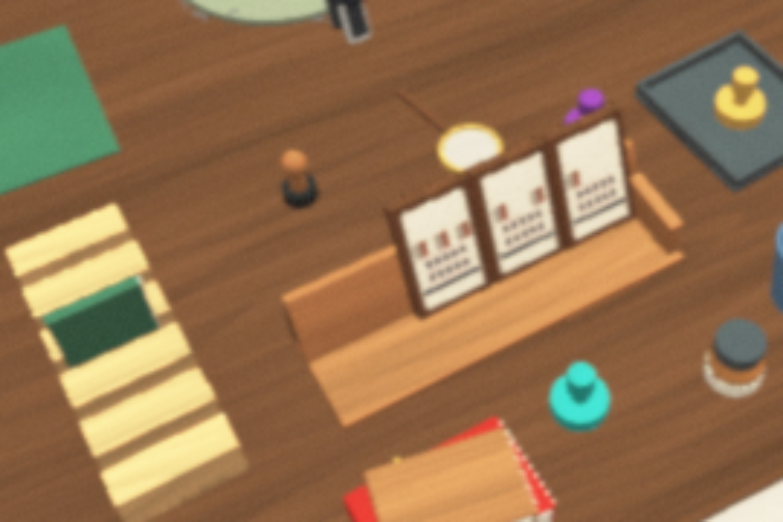

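All three prints form one closed row, about 247 mm across against 3 × 82 mm = 246 mm. They sit flat on the rest, the weight is upright in the tray and only the ledger is left in the rack. Handing in.

```bash
python3 -m inch '[[0,0,0,0,0,0,0.35],[0,0,0,0,0,0,0.35]]'|grep -E "clock|^force"; python3 -c "
from workcell import bot
print(bot.job_done())"
```

```text
clock: 42.95
force: [0.1, 0.1, -0.5]
the job is handed in; nothing more can be done
None
```

I handed the job in at about 43 s: the only paperweight is upright in the tray, and all three prints lean picture-out in a closed row from the cheek; the hand-in gave no verdict.

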